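# Lock the tray hold-down bar with its spring cotter

### The arm

A 7-joint arm with a two-finger parallel gripper is mounted at the origin on the work surface. World frame = base frame: x ahead of the robot, y to its left, z up, the work surface at z = 0. Lengths are in m, angles in rad, forces in N, time in s.
With the tool pointing down it reaches from about 0.4 to 0.85 m from the base axis. Payload 4.5 kg.
Tool frame: the origin (TCP) lies where the fingers leave the gripper's body, on its centre line; the fingertips stand ahead of it and the grasp point (between the pads) lies 45 mm ahead of it (robot.tip_reach is the z of the fingertips in the tool frame, in m); z points along the fingers, y is the line along which they close (so a half turn about z gives the same grasp; the last joint's range is limited). The gripper opens to 88 mm and grips with 3 to 60 N. Pads are 18 mm wide; open, the fingers measure 123 mm over their backs; the gripper's body (75 mm by 187 mm) begins 45 mm behind the grasp point.
Start: joints at [-1.211, 0.689, -0.195, 1.565, 0.157, 0.902, -0.215], TCP at [0.2, 0.592, 0.303] pointing down, gripper open.
Joint ranges: [-3.01, 3.01], [-0.46, 2.08], [-1.47, 1.51], [0.13, 2.56], [-1, 4.14], [0.04, 2.09], [-2.66, 2.66]. Speed limits (rad/s): [2.57, 2.57, 3.14, 3.14, 3.14, 3.14, 3.14].

### API

Orientations are given as a unit quaternion [w, x, y, z].
In Python, from rig import robot gives the robot as it stands. The module is installed in compiled form; this text tells all that it offers.
- The arm moves only by the tool drive_tool, never from a script. Its argument "increments" is a list of rows, each a list of 7 numbers: the shift along the world's x, y, z in cm, then the turn, a rotation vector about the world's x, y, z in rad, then the closure, from 0 (fully open) to 1 (shut). A call has 1 to 12 rows; each row is the pose to reach, as a shift and turn from the pose commanded when the call began; what a row does not reach only later rows make up. A row lasts 1/12 s, in which the tool goes at most 41.7 mm and 7.16 degrees, less where a joint would pass 70% of its speed; a pose out of reach is approached as far as the arm can. A call with a gripper value outside its range is refused whole. The fingers move at their own pace and stop on an object; the grip force is fixed at half the most. Time passes only in rows, so rows that repeat a pose let the fingers close. It gives the time, the measured TCP pose, the force, the opening and the grip force at its end, in the units of the state.
- robot.observe(): the state, without advancing time (a new reading comes with each control period).
- robot.capture(name): name is "scene" or "top" or "wrist"; returns a dict with "img" (480x640x3 uint8, red, green, blue), "intrinsics" (3x3 intrinsics, pixels), "R" (3x3) and "t" (3): a world point X has camera coordinates R X + t; the wrist camera has in their place "mount" (4x4, takes a point from camera to tool coordinates, whose origin is the TCP and whose axes are the flange's). Camera axes: x right, y down, z forward; pixel columns grow to the right and rows downward; lengths in m; the calibration is good to about 2 mm. A picture is of the moment at which its call begins: read the wrist's pose just before it. There is no depth.
- robot.close_job(): hands the job in; it is judged then, once.
Trained networks look in a picture, given as the dict that the camera call returned (one of the last four; its "shot" number tells which), for a name from the list of things; names that differ only in an ending like _2 or _b are one class to them, and where a whole thing is asked for, a point or a joint stands for the part that bears it (a point fixed in the world has none). Each returns a list of dicts, best first, with "confidence" (0 to 1); they miss things now and then, are a little off and sometimes report something else, mostly with a low value. They report only what shows in the picture. A call takes as long as a camera call. They do not tell look-alikes from the thing itself.
- robot.recognise(picture, target): "location" ([x, y, z] in m, in world coordinates, good to about 4 mm: the middle of the surface that is visible of it).
- robot.cut_out(picture, target): "pixels" (480x640 bool, what is visible of it).
The state is a dict: "clock": time; "qpos": joint angles; "joint_vel": joint speeds; "tau": joint torques, N m; "ee_pos": TCP position; "eef_rot": TCP orientation; "wrist_force": force on the tool from outside, world axes, zero at the start; "torque": the same for the moment, N m; "finger_gap": finger opening in m; "grip_force": force on a finger pad.
Only numpy, scipy, OpenCV 4.12 (cv2) and the standard library are available. Lean on these libraries where they do the work, as an engineer would, in place of code of your own. Each camera call takes 0.05 s, during which the arm holds its last target. There are 200 camera calls.

### The job

Press the aluminium hold-down bar fully down onto the rims of the two propagation trays, then push the straight leg of the spring cotter through the stud's cross hole above the bar, from the open side in front of the trays, until the bow snaps over the stud and its eye is up against it. The stud can turn stiffly and its hole may not face straight ahead, so feel for it; be gentle with bar, stud and clip, leave the other things on the bench alone, and let go of the clip.

Things in the scene. Friction and masses are not known exactly. Their poses are not given: they have to be found in the camera images.
- hole (a point): Centre of the stud's cross hole, on the stud's axis, 52 mm above the bench. Axes: x = the way the clip goes in, from the open front to between the trays; y = left along the bar; z up. These axes belong to the fixed foot, not the stud. In front (-x) all is free but for a foot plate 6 mm high; the tray fronts (rims 28 mm high) reach 20 mm in front of the axis, 45 mm and more to each side.
- stud_top (a point): Top of the upright round steel stud, 25 mm thick, 18 mm above its level cross hole (8.6 mm wide, 12 high, straight through). The stud turns on its axis with friction (0.06 N m): the hole lies at an unmeasured angle, up to 37 degrees either way from x of hole, its mouth up to 7.5 mm left or right. A leg tip over 2 mm inside the mouth swings it straight if moved sideways just past the middle (2 mm).
- bar (a joint): How far the hold-down bar is pushed down, m: 0 = topmost, 0.026 = fully down on the tray rims. It stays where left (about 5 N moves it) and starts 14 to 24 mm too high, covering the cross hole. Aluminium, 150 mm long (along y of hole), 40 wide, 8 thick, the stud through its middle; fully down its top is 36 mm above the bench, 16 mm below the hole's centre.
- bar_left (a point): Point on the bar's upper face 48 mm to the left (+y) of the stud axis, a place to press; moves with the bar.
- bar_right (a point): The same, 48 mm to the right (-y) of the stud axis.
- clip_grip (a point): Centre of the black rubber grip of the clip (a big spring cotter, 150 g): 34 mm long (x), 26 wide (y), 24 high; the clip lies flat, so this point is 12 mm above the bench. Hold it here across y. Axes: x = along the straight leg to its tip, y = towards the bow, z up. Leg and bow are 6 mm steel wire at this height. Pushed hard, it can creep back in the fingers.
- clip_eye (a point): Front of the clip's upright steel eye (16 mm thick, 24 high), 35 mm ahead of clip_grip: the stop that meets the stud when the clip is home; the stud axis is then 47.5 to 49 mm ahead of clip_grip.
- leg_tip (a point): Square-cut end (5.6 mm wide) of the straight leg, 85 mm ahead of clip_grip along x.
- bow_nip (a point): Middle of the wire at the bow's narrowest place, 58 mm ahead of clip_grip and 11.5 mm beside the leg's axis (+y). The bow is springy; it bulges to 22 mm beside the leg and flares out at its end, 70 mm ahead of clip_grip. It meets the stud when the stud axis is about 68 mm ahead of clip_grip, takes some 5 to 15 N to push over, is widest open at 58 mm, then draws the clip on.
- clip: The clip as a whole; its origin is on the bench plane under the grip, 7 mm ahead of clip_grip (x) and 12 mm below it.
- mount: The fixed foot with the trays, the stud and the bar; origin on the bench under the stud axis, axes as for hole.
- pot: Terracotta pot, 84 mm wide, 75 mm high, left of the robot; bystander, origin under its centre.
- collar: Black rubber collar 48 mm wide, 12 mm high, right of the trays; bystander.
- collar2: A second such collar; bystander.
- spray: White plastic bottle 66 mm wide, 170 mm high; bystander.
- driver: Screwdriver lying to the right of the clip; bystander.
There are look-alikes about, which are no part of the job. There is more than one size of the clip; the job needs the middle-sized.

How it is judged:
By the outcome, as a careful person would: the job done as asked, in the order asked, and still so for the second after the job is handed in, with the robot touching nothing.
It also fails if it takes over 67 s, if anything falls off the work surface, if the arm or the gripper's body presses on something with over 40 N, if the wrist force passes 120 N, or if a joint passes its speed limit or range.

## Working session

There is one attempt and no reset: what is moved stays moved. The work goes in short steps, Python scripts to look and compute and a tool call to move; the robot and the scene stay as the last step left them, time stands still between calls to the robot, and variables do not carry over. Pictures are saved under pics/ and viewed, at most 10 in all, crops included, and the job is handed in when it is done.

Besides the shell and the picture viewer there is one more tool, called after "Call:" as name([rows], argument=value, ...), one row to a line, values as JSON. drive_tool: Moves the arm, as the interface text tells. Its arguments: {"type":"object","properties":{"increments":{"type":"array","items":{"type":"array","items":{"type":"number"}}}},"required":["increments"]}

```bash
mkdir -p pics; cat > h.py <<'E'
from rig import robot
import numpy as np, cv2
def save(p,n): cv2.imwrite(f'pics/{n}.png', cv2.cvtColor(p['img'],cv2.COLOR_RGB2BGR))
E
python3 - <<'E'
from h import *
o=robot.observe(); print(o['clock'],o['ee_pos'],o['eef_rot'],o['wrist_force'],o['finger_gap'],robot.tip_reach)
a=robot.capture('scene');b=robot.capture('top')
cv2.imwrite('pics/a.png',cv2.cvtColor(a['img'],cv2.COLOR_RGB2BGR)); save(b,'b')
for p in (a,b):
  for n in ['clip','clip_grip','clip_eye','leg_tip','bow_nip','hole','stud_top','bar','bar_left','bar_right','mount','driver','collar','spray','pot']:
    try: print(n,[(np.round(r['location'],3).tolist(),round(r['confidence'],2)) for r in robot.recognise(p,n)[:4]])
    except Exception as e: print(n,e)
E
```

```text
0.0 [0.19991286 0.59163001 0.30191025] [-8.75652773e-05  1.62143632e-01  9.86766756e-01 -8.97374362e-04] [ 0.35216155  0.49368724 -1.15601627] 0.08831725543562646 0.064
clip [([0.264, -0.357, 0.018], 0.81), ([0.387, -0.259, 0.017], 0.7), ([0.274, -0.243, 0.013], 0.7)]
clip_grip [([0.257, -0.356, 0.023], 0.92), ([0.384, -0.259, 0.015], 0.73), ([0.268, -0.246, 0.008], 0.5)]
clip_eye [([0.255, -0.359, 0.02], 0.95), ([0.387, -0.251, 0.014], 0.92), ([0.272, -0.248, 0.014], 0.68)]
leg_tip [([0.256, -0.362, 0.021], 0.72), ([0.385, -0.256, 0.015], 0.61), ([0.266, -0.245, 0.013], 0.58)]
bow_nip [([0.623, 0.078, 0.054], 0.62), ([0.291, -0.383, 0.022], 0.46)]
hole [([0.385, -0.256, 0.016], 0.43)]
stud_top [([0.769, 0.023, 0.024], 0.63)]
bar [([0.622, 0.078, 0.055], 0.61)]
bar_left [([0.625, 0.079, 0.056], 0.93)]
bar_right [([0.622, 0.08, 0.052], 0.85), ([0.386, -0.254, 0.018], 0.25)]
mount [([0.768, 0.02, 0.024], 0.58), ([0.386, -0.255, 0.015], 0.53)]
driver [([0.392, -0.485, 0.022], 0.72)]
collar [([0.576, -0.303, 0.008], 0.76), ([0.641, -0.317, 0.013], 0.76)]
spray [([0.592, -0.447, 0.1], 0.6
[... 335 characters left out ...]
 0.012], 0.25)]
leg_tip [([0.379, -0.252, 0.023], 0.77), ([0.246, -0.353, 0.028], 0.56), ([0.264, -0.237, 0.017], 0.51)]
bow_nip [([0.405, -0.224, 0.015], 0.47), ([0.727, 0.098, 0.024], 0.37)]
hole [([0.727, 0.094, 0.023], 0.65), ([0.633, -0.316, 0.013], 0.57)]
stud_top [([0.73, 0.094, 0.025], 0.69)]
bar [([0.617, 0.093, 0.051], 0.81)]
bar_left [([0.614, 0.087, 0.051], 0.88)]
bar_right [([0.617, 0.09, 0.051], 0.91)]
mount [([0.724, 0.093, 0.029], 0.86)]
driver [([0.378, -0.479, 0.02], 0.69), ([0.722, 0.093, 0.027], 0.28)]
collar [([0.632, -0.315, 0.009], 0.74), ([0.575, -0.3, 0.01], 0.6), ([0.376, -0.478, 0.022], 0.48)]
spray [([0.56, -0.427, 0.109], 0.9)]
pot [([0.371, 0.333, 0.036], 0.93)]
```

View pics/a.png

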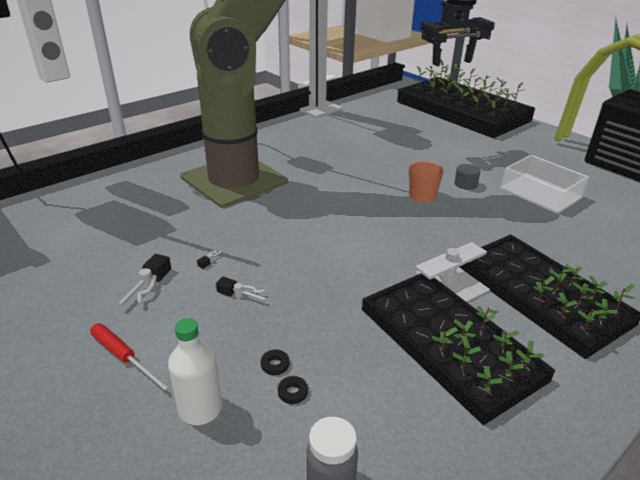

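View pics/b.png

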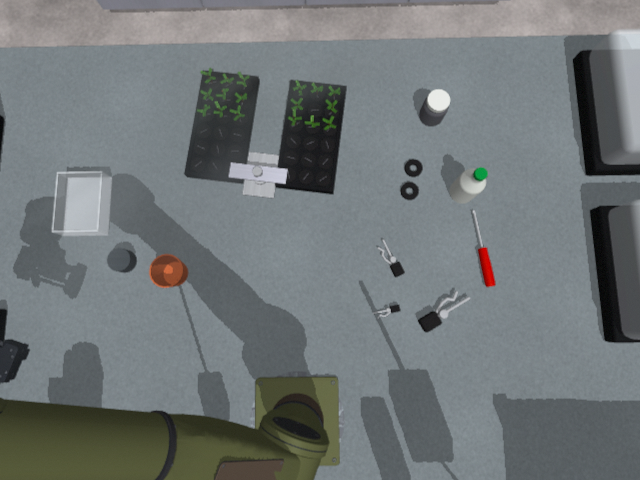

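Scene: the middle clip is at top pixel (390,258), the big one at (443,310), the small one at (387,311). The stud is at (258,171) with the bar across it, and the robot base is at the bottom. I'll enlarge the clip and the bar.

```bash
cat >> h.py <<'E'
def ray(p,uv,z):
    K=np.array(p['intrinsics']);R=np.array(p['R']);t=np.array(p['t'])
    d=R.T@np.linalg.solve(K,[uv[0],uv[1],1]);c=-R.T@t
    return c+d*(z-c[2])/d[2]
E
python3 - <<'E'
from h import *
b=robot.capture('top')
import pickle; pickle.dump({k:b[k] for k in('img','intrinsics','R','t')},open('top.pkl','wb'))
i=b['img']
c1=cv2.resize(i[228:288,366:416],None,fx=8,fy=8,interpolation=3)
c2=cv2.resize(i[145:205,220:270+30],None,fx=5,fy=8,interpolation=3)
cv2.imwrite('pics/c.png',cv2.cvtColor(np.hstack([c1,cv2.resize(c2,(400,480))]),cv2.COLOR_RGB2BGR))
print('stud',ray(b,(258,171),.07))
for uv in [(397,269),(383,240)]: print(ray(b,uv,.012))
for n,z in [('clip',.012),('bar',.055),('mount',.03)]:
  for r in robot.cut_out(b,n)[:3]:
    m=r['pixels']; ys,xs=np.nonzero(m); rc=cv2.minAreaRect(np.c_[xs,ys].astype(np.float32))
    print(n,r['confidence'],m.sum(),rc,[ray(b,q,z).round(3).tolist() for q in cv2.boxPoints(rc)])
E
```

```text
stud [0.61736234 0.09192274 0.07      ]
[ 0.36724987 -0.26003869  0.012     ]
[ 0.44318586 -0.22686012  0.012     ]
clip 0.98 648 ((443.20733642578125, 310.6341247558594), (17.4914608001709, 56.066383361816406), 51.34019470214844) [[0.235, -0.302, 0.012], [0.321, -0.417, 0.012], [0.286, -0.443, 0.012], [0.201, -0.328, 0.012]]
clip 0.85 290 ((390.57305908203125, 258.9831237792969), (38.58729934692383, 11.898541450500488), 58.570438385009766) [[0.429, -0.207, 0.012], [0.445, -0.234, 0.012], [0.358, -0.282, 0.012], [0.343, -0.255, 0.012]]
clip 0.42 110 ((389.38690185546875, 310.68328857421875), (7.735736846923828, 21.256458282470703), 70.34617614746094) [[0.262, -0.208, 0.012], [0.28, -0.259, 0.012], [0.261, -0.265, 0.012], [0.244, -0.214, 0.012]]
bar 0.94 782 ((257.9615478515625, 173.3076934814453), (57.8001823425293, 15.504340171813965), 7.125016689300537) [[0.606, 0.171, 0.055], [0.648, 0.167, 0.055], [0.625, 0.018, 0.055], [0.584, 0.022, 0.055]]
mount 0.92 14272 ((264.659423828125, 136.1279754638672), (152.272216796875, 121.47602844238281), 7.052306175231934) [[0.59, 0.299, 0.03], [0.932, 0.271, 0.03], [0.868, -0.144, 0.03], [0.532, -0.098, 0.03]]
```

View pics/c.png

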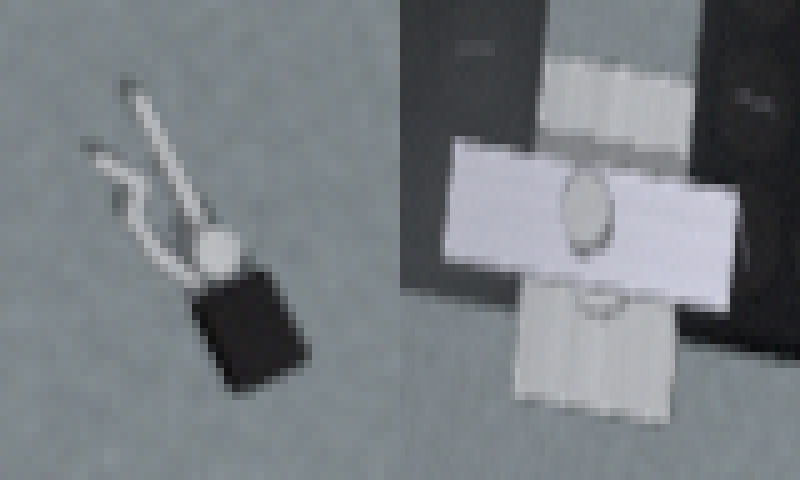

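The clip lies with its leg tip at crop (132,85), grip at (250,330) and bow on its left, as specified. The bar is raised with the stud through it, and its yaw is about -6°. Next I move over the bar.

Call:
drive_tool([
  [41.7,-50,-2,0,0,0.22,0],
  [41.7,-50,-2,0,0,0.22,0],
  [41.7,-50,-2,0,0,0.22,0],
  [41.7,-50,-2,0,0,0.22,0],
  [41.7,-50,-2,0,0,0.22,0],
  [41.7,-50,-2,0,0,0.22,0],
  [41.7,-50,-2,0,0,0.22,0],
  [41.7,-50,-2,0,0,0.22,0],
  [41.7,-50,-2,0,0,0.22,0],
  [41.7,-50,-2,0,0,0.22,0],
  [41.7,-50,-2,0,0,0.22,0],
  [41.7,-50,-2,0,0,0.22,0],
])

```text
clock: 2.8
ee_pos: [0.5213, 0.2065, 0.2875]
eef_rot: [0.0, 0.053, 0.999, 0.0]
wrist_force: [0.4, 0.4, -0.7]
finger_gap: 0.0879
grip_force: 0.0
```

Call:
drive_tool([
  [8.5,-11.5,-0.5,0,0,0,0],
  [8.5,-11.5,-0.5,0,0,0,0],
  [8.5,-11.5,-0.5,0,0,0,0],
  [8.5,-11.5,-0.5,0,0,0,0],
  [8.5,-11.5,-0.5,0,0,0,0],
  [8.5,-11.5,-0.5,0,0,0,0],
])

```text
clock: 3.3
ee_pos: [0.6055, 0.0921, 0.2821]
eef_rot: [-0.0, 0.054, 0.999, 0.0]
wrist_force: [0.3, 1.1, -0.0]
finger_gap: 0.0883
grip_force: 0.0
```

```bash
python3 - <<'E'
from h import *
o=robot.observe(); print(o['clock'],o['ee_pos'],o['eef_rot'])
w=robot.capture('wrist'); save(w,'w1'); print(np.round(w['mount'],3).tolist(), np.round(w['intrinsics'],1).tolist())
import pickle; pickle.dump((o,{k:w[k] for k in('img','intrinsics','mount')}),open('w1.pkl','wb'))
E
```

```text
3.3 [0.60550901 0.09207735 0.28209293] [-1.00841201e-04  5.43681605e-02  9.98520952e-01  4.33631018e-05]
[[0.0, -0.965, -0.264, 0.068], [1.0, 0.0, -0.0, 0.001], [0.0, -0.264, 0.965, -0.082], [0.0, 0.0, 0.0, 1.0]] [[336.2, 0.0, 314.1], [0.0, 336.2, 235.1], [0.0, 0.0, 1.0]]
```

View pics/w1.png

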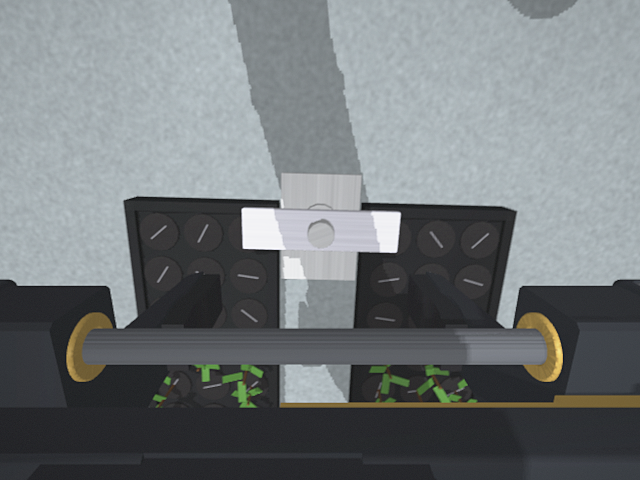

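The wrist picture shows the bar at (242–401, 208–253), the stud top at (320,232), and the tray front edge from (125,199) to (515,208).

```bash
cat >> h.py <<'E'
from scipy.spatial.transform import Rotation as Ro
def wray(o,w,uv,z):
    q=o['eef_rot'];R=Ro.from_quat([q[1],q[2],q[3],q[0]]).as_matrix();M=np.array(w['mount'])
    c=R@M[:3,3]+o['ee_pos'];d=R@M[:3,:3]@np.linalg.solve(np.array(w['intrinsics']),[uv[0],uv[1],1])
    return c+d*(z-c[2])/d[2]
E
python3 - <<'E'
from h import *
import pickle
o,w=pickle.load(open('w1.pkl','rb'))
f=lambda uv,z:wray(o,w,uv,z)
print('stud',f((320,232),.07), 'bar')
for z in(.048,.054,.06): print(z,np.linalg.norm(f((242,228),z)-f((400,232),z)), f((242,228),z), f((400,232),z))
a,b=f((125,199),.028),f((515,208),.028); print('tray',a,b,np.degrees(np.arctan2(-(b-a)[0],(b-a)[1])),(a+b)/2)
a,b=f((281,173),.006),f((361,175),.006); print('foot',a,b)
a,b=f((281,279),.006),f((357,281),.006); print('footback',a,b)
# bar mask
g=w['img'][190:270,225:415].min(2)>190
ys,xs=np.nonzero(g); print(cv2.minAreaRect(np.c_[xs+225,ys+190].astype(np.float32)))
# stud circle
from scipy.optimize import brentq
E
```

```text
stud [0.61574836 0.09684152 0.07      ] bar
0.048 0.1531935027715709 [0.60940137 0.02200117 0.048     ] [0.62997233 0.17380724 0.048     ]
0.054 0.1502811506783097 [0.60804783 0.0234827  0.054     ] [0.62822772 0.1724028  0.054     ]
0.06 0.14736879858504842 [0.60669429 0.02496423 0.06      ] [0.6264831  0.17099836 0.06      ]
tray [ 0.57148014 -0.09491636  0.028     ] [0.62323837 0.29527603 0.028     ] -7.556057903557403 [0.59735926 0.10017983 0.028     ]
foot [0.56452038 0.06211806 0.006     ] [0.57568905 0.14544313 0.006     ]
footback [0.68309828 0.04606943 0.006     ] [0.69497128 0.13227702 0.006     ]
((313.79736328125, 230.05715942382812), (78.01727294921875, 172.747802734375), 89.37040710449219)
```

Call:
drive_tool([
  [1.15,0.5,-4,0,0,-0.024,0],
  [1.15,0.5,-8,0,0,-0.024,0],
  [1.15,0.5,-12,0,0,-0.024,0],
  [1.15,0.5,-14.5,0,0,-0.024,0],
  [1.15,0.5,-15.5,0,0,-0.024,0],
  [1.15,0.5,-15.9,0,0,-0.024,0],
  [1.15,0.5,-16.3,0,0,-0.024,0],
  [1.15,0.5,-16.7,0,0,-0.024,0],
  [1.15,0.5,-17.1,0,0,-0.024,0],
  [1.15,0.5,-17.4,0,0,-0.024,0],
  [1.15,0.5,-17.7,0,0,-0.024,0],
  [1.15,0.5,-17.7,0,0,-0.024,0],
])

```text
clock: 4.35
ee_pos: [0.6175, 0.0994, 0.106]
eef_rot: [0.001, 0.064, 0.998, 0.001]
wrist_force: [0.3, 1.7, 3.1]
finger_gap: 0.0877
grip_force: 1.4
```

Call:
drive_tool([
  [0,0,-0.2,0,0,0,0],
  [0,0,-0.4,0,0,0,0],
  [0,0,-0.55,0,0,0,0],
  [0,0,-0.65,0,0,0,0],
  [0,0,-0.75,0,0,0,0],
  [0,0,-0.8,0,0,0,0],
  [0,0,-0.8,0,0,0,0],
])

```text
clock: 4.93
ee_pos: [0.6174, 0.0991, 0.1004]
eef_rot: [0.001, 0.065, 0.998, 0.0]
wrist_force: [-4.0, 2.5, 25.1]
finger_gap: 0.0881
grip_force: 12.6
```

Call:
drive_tool([
  [0,0,2,0,0,0,0],
  [0,0,5,0,0,0,0],
  [0,0,9,0,0,0,0],
  [0,0,9,0,0,0,0],
])

```text
clock: 5.27
ee_pos: [0.6195, 0.0975, 0.193]
eef_rot: [0.004, 0.066, 0.998, 0.0]
wrist_force: [1.1, -0.1, -0.0]
finger_gap: 0.0884
grip_force: 0.0
```

```bash
python3 - <<'E'
from h import *
import pickle
o=robot.observe(); print(o['clock'],o['ee_pos'],o['eef_rot'],o['wrist_force'])
w=robot.capture('wrist'); save(w,'w2')
pickle.dump((o,{k:w[k] for k in('img','intrinsics','mount')}),open('w2.pkl','wb'))
E
```

```text
5.2667 [0.61948137 0.09753612 0.19300218] [4.34680343e-03 6.57960790e-02 9.97823509e-01 4.74666327e-04] [ 1.10278541 -0.0623917  -0.04128517]
```

View pics/w2.png

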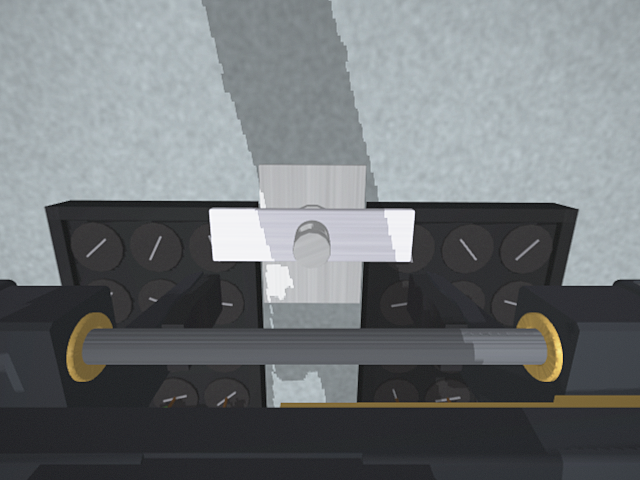

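The bar is now well down, resting on the trays, and the stud stands clear with its top at (312,250) and a dark patch near (313,228). I'll zoom in on the stud and refit.

```bash
python3 - <<'E'
from h import *
import pickle
o,w=pickle.load(open('w2.pkl','rb'))
f=lambda uv,z:wray(o,w,uv,z)
c=cv2.resize(w['img'][195:275,270:360],None,fx=7,fy=7,interpolation=3)
cv2.imwrite('pics/w2c.png',cv2.cvtColor(c,cv2.COLOR_RGB2BGR))
print('stud',f((311.5,249.5),.07))
for z in(.036,.039): 
  a,b=f((209,235),z),f((414.5,235),z);print(z,np.linalg.norm(a-b),(a+b)/2,np.degrees(np.arctan2(-(b-a)[0],(b-a)[1])))
a,b=f((46,207),.028),f((578,210),.028); print('tray',a,b,np.degrees(np.arctan2(-(b-a)[0],(b-a)[1])),(a+b)/2)
E
```

```text
stud [0.6181463  0.09673804 0.07      ]
0.036 0.15110555126833963 [0.61814813 0.09675214 0.036     ] -7.55487863351491
0.039 0.14920018861526033 [0.6173094  0.09688021 0.039     ] -7.5548786335149
tray [ 0.57307611 -0.09614562  0.028     ] [0.62727761 0.295644   0.028     ] -7.876495260780555 [0.60017686 0.09974919 0.028     ]
```

View pics/w2c.png

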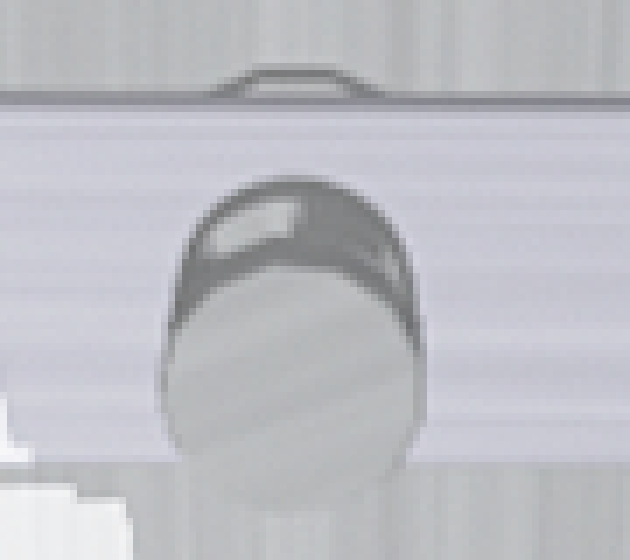

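Call:
drive_tool([
  [-23.5,-35,6,0,0,0.1,0],
  [-23.5,-35,6,0,0,0.2,0],
  [-23.5,-35,6,0,0,0.3,0],
  [-23.5,-35,6,0,0,0.4,0],
  [-23.5,-35,6,0,0,0.55,0],
  [-23.5,-35,6,0,0,0.55,0],
  [-23.5,-35,6,0,0,0.55,0],
  [-23.5,-35,6,0,0,0.55,0],
  [-23.5,-35,6,0,0,0.55,0],
  [-23.5,-35,6,0,0,0.55,0],
  [-23.5,-35,6,0,0,0.55,0],
  [-23.5,-35,6,0,0,0.55,0],
])

```text
clock: 6.32
ee_pos: [0.3777, -0.2552, 0.2462]
eef_rot: [-0.003, -0.204, 0.979, 0.0]
wrist_force: [0.8, -0.5, 0.3]
finger_gap: 0.088
grip_force: 0.0
```

The zoom shows the hole mouth as a light patch at crop x 210–302, against the stud centre at x 297. The mouth is therefore about 4 mm to the right (-y). Next, the clip.

```bash
python3 - <<'E'
from h import *
import pickle
o=robot.observe(); print(o['clock'],o['ee_pos'],o['eef_rot'])
w=robot.capture('wrist'); save(w,'w3')
pickle.dump((o,{k:w[k] for k in('img','intrinsics','mount')}),open('w3.pkl','wb'))
E
```

```text
6.3167 [ 0.37774052 -0.25524331  0.24618329] [-2.51042067e-03 -2.04194585e-01  9.78927065e-01  2.65109948e-04]
```

View pics/w3.png

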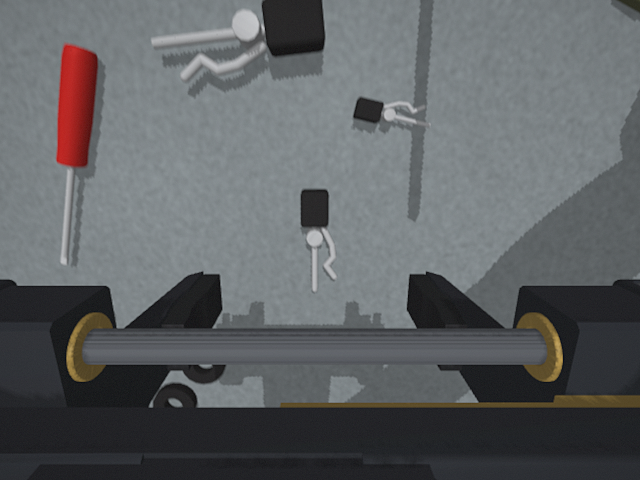

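The clip is centred: grip at (314,208), eye (315,239), leg tip (314.5,290), almost aligned with the tool.

```bash
python3 - <<'E'
from h import *
import pickle
o,w=pickle.load(open('w3.pkl','rb'))
f=lambda uv,z:wray(o,w,uv,z)
g=(w['img'][180:235,290:340].max(2)<60).astype(np.uint8)
ys,xs=np.nonzero(g);rc=cv2.minAreaRect(np.c_[xs+290,ys+180].astype(np.float32));print(rc)
print('top corners z.024',[f(q,.024).round(4).tolist() for q in cv2.boxPoints(rc)], 'c',f(rc[0],.024),f(rc[0],.02))
# leg direction
e=w['img'][246:292,305:322].min(2).astype(int); 
pts=[]
for r in range(254,286,3):
  row=w['img'][r,306:323].min(1).astype(float); k=np.clip(row-170,0,None)
  if k.sum()>0: pts.append(((np.arange(306,323)*k).sum()/k.sum(),r))
print(np.round(pts,1).tolist())
T=f((314.5,291),.012); print('tip',T)
P=np.array([f(p,.012)[:2] for p in pts]); v=np.polyfit(P[:,0],P[:,1],1); print('heading',np.degrees(np.arctan(v[0])))
q=o['eef_rot'];a=np.degrees(2*np.arctan2(q[2],q[1]))-180; print('tool heading',a)
E
```

```text
((314.0, 208.0), (36.0, 26.0), 90.0)
top corners z.024 [[0.3568, -0.2764, 0.024], [0.3474, -0.2549, 0.024], [0.3779, -0.2412, 0.024], [0.3876, -0.2633, 0.024]] c [ 0.3672046  -0.25903917  0.024     ] [ 0.36787724 -0.25873973  0.02      ]
[[313.8, 254.0], [313.8, 257.0], [313.8, 260.0], [313.8, 263.0], [313.8, 266.0], [313.8, 269.0], [313.8, 272.0], [313.9, 275.0], [313.9, 278.0], [313.8, 281.0], [313.9, 284.0]]
tip [ 0.4475581 -0.2234044  0.012    ]
heading 23.656502698348397
tool heading 23.564785969188307
```

Call:
drive_tool([
  [-0.95,-0.3,-4,0,0,0,0],
  [-0.95,-0.3,-8,0,0,0,0],
  [-0.95,-0.3,-12,0,0,0,0],
  [-0.95,-0.3,-15,0,0,0,0],
  [-0.95,-0.3,-17,0,0,0,0],
  [-0.95,-0.3,-17.6,0,0,0,0],
  [-0.95,-0.3,-17.9,0,0,0,0],
  [-0.95,-0.3,-17.9,0,0,0,0],
  [-0.95,-0.3,-17.9,0,0,0,0],
])

```text
clock: 7.12
ee_pos: [0.3733, -0.2519, 0.0668]
eef_rot: [0.0, -0.211, 0.977, 0.002]
wrist_force: [-0.1, 0.5, -0.0]
finger_gap: 0.0883
grip_force: 0.0
```

Call:
drive_tool([
  [-0.5,-0.63,-0.05,0,0,-0.012,0],
  [-0.5,-0.63,-0.05,0,0,-0.012,0],
  [-0.5,-0.63,-0.05,0,0,-0.012,0],
  [-0.5,-0.63,-0.05,0,0,-0.012,0],
])

```text
clock: 7.45
ee_pos: [0.3672, -0.2609, 0.0682]
eef_rot: [-0.0, -0.203, 0.979, -0.0]
wrist_force: [0.8, -0.1, -1.3]
finger_gap: 0.0879
grip_force: 0.0
```

Call:
drive_tool([
  [0,0,0,0,0,0,0],
  [0,0,0,0,0,0,0],
  [0,0,0,0,0,0,0],
])

```text
clock: 7.7
ee_pos: [0.3673, -0.2609, 0.0681]
eef_rot: [0.0, -0.203, 0.979, -0.0]
wrist_force: [-0.7, -0.1, -0.0]
finger_gap: 0.0882
grip_force: 0.0
```

Call:
drive_tool([
  [0.1,0.25,-0.2,0,0,0,0],
  [0.1,0.25,-0.2,0,0,0,0],
  [0.1,0.25,-0.2,0,0,0,0],
])

```text
clock: 7.95
ee_pos: [0.3682, -0.2581, 0.0658]
eef_rot: [0.0, -0.203, 0.979, 0.0]
wrist_force: [0.3, 0.1, -0.2]
finger_gap: 0.0883
grip_force: 0.0
```

Call:
drive_tool([
  [0,0,0,0,0,0,1],
  [0,0,0,0,0,0,1],
  [0,0,0,0,0,0,1],
  [0,0,0,0,0,0,1],
  [0,0,0,0,0,0,1],
  [0,0,0,0,0,0,1],
  [0,0,0,0,0,0,1],
  [0,0,0,0,0,0,1],
  [0,0,0,0,0,0,1],
  [0,0,0,0,0,0,1],
])

```text
clock: 8.78
ee_pos: [0.3681, -0.2586, 0.0659]
eef_rot: [-0.0, -0.203, 0.979, -0.0]
wrist_force: [-0.6, -0.1, 0.4]
finger_gap: 0.0259
grip_force: 30.0
```

Call:
drive_tool([
  [0,0,2,0,0,0,1],
  [0,0,6,0,0,0,1],
  [0,0,10,0,0,0,1],
  [2,4,10,0,0,-0.1,1],
  [12.5,36.8,10,0,0,-0.2,1],
  [12.5,36.8,10,0,0,-0.3,1],
  [12.5,36.8,10,0,0,-0.4,1],
  [12.5,36.8,10,0,0,-0.543,1],
  [12.5,36.8,10,0,0,-0.543,1],
  [12.5,36.8,10,0,0,-0.543,1],
  [12.5,36.8,10,0,0,-0.543,1],
  [12.5,36.8,10,0,0,-0.543,1],
])

```text
clock: 9.78
ee_pos: [0.4845, 0.0857, 0.1648]
eef_rot: [-0.0, 0.067, 0.998, -0.0]
wrist_force: [0.9, 0.5, -1.6]
finger_gap: 0.0258
grip_force: 30.0
```

Call:
drive_tool([
  [0,0,0,0,0,0,1],
  [0,0,0,0,0,0,1],
  [0,0,0,0,0,0,1],
])

```text
clock: 10.03
ee_pos: [0.484, 0.0829, 0.1645]
eef_rot: [-0.001, 0.067, 0.998, -0.001]
wrist_force: [-0.8, 0.2, -1.5]
finger_gap: 0.026
grip_force: 30.0
```

Call:
drive_tool([
  [0.9,2.7,0,0,0,0,1],
  [0.9,2.7,-3,0,0,0,1],
  [0.9,2.7,-5.85,0,0,0,1],
  [0.9,2.7,-5.85,0,0,0,1],
  [0.9,2.7,-5.85,0,0,0,1],
  [0.9,2.7,-5.85,0,0,0,1],
])

```text
clock: 10.53
ee_pos: [0.4936, 0.1092, 0.107]
eef_rot: [-0.0, 0.068, 0.998, -0.0]
wrist_force: [0.6, 0.6, -1.2]
finger_gap: 0.0256
grip_force: 30.0
```

```bash
python3 - <<'E'
from h import *
import pickle
o=robot.observe(); print(o['clock'],o['ee_pos'],o['eef_rot'],o['wrist_force'],o['torque'])
w=robot.capture('wrist');a=robot.capture('scene');t=robot.capture('top')
pickle.dump((o,[{k:p[k] for k in p if k!='shot'} for p in (w,a,t)]),open('w4.pkl','wb'))
c=cv2.resize(a['img'][225:315,390:510],None,fx=4,fy=4,interpolation=3)
d=cv2.resize(t['img'][150:240,215:295],None,fx=4,fy=4,interpolation=3)
cv2.imwrite('pics/w4.png',cv2.cvtColor(np.hstack([c,d]),cv2.COLOR_RGB2BGR)); save(w,'w4w')
E
```

```text
10.5333 [0.49359952 0.10923923 0.10703442] [-9.99788323e-05  6.82345344e-02  9.97669191e-01 -4.72023702e-04] [ 0.60460956  0.60725931 -1.23002867] [0.03475873 0.01007004 0.01099076]
```

View pics/w4.png

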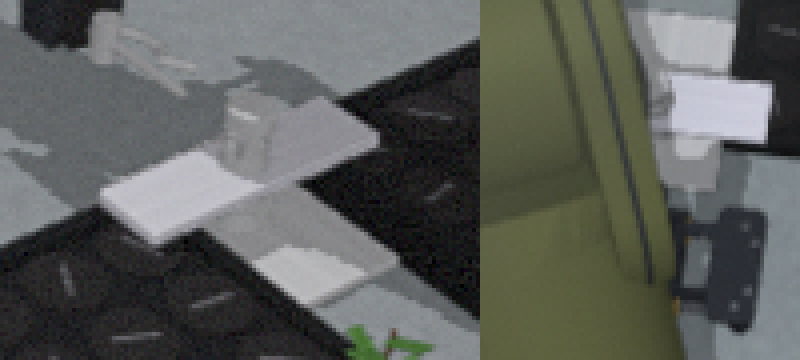

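View pics/w4w.png

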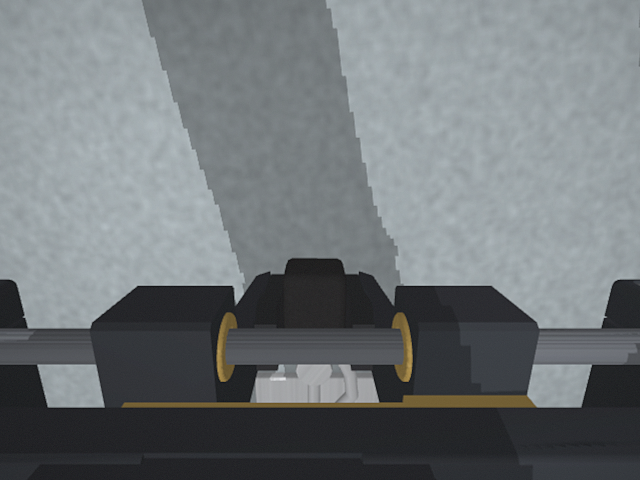

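The scene crop shows the clip held level in front of the stud, with its leg tip near crop (183,93), scene (435.7,248.2), and the bar down on the trays. The wrist view shows the grip well seated between the pads. I'll check the tip and stud positions in the scene camera.

```bash
python3 - <<'E'
from h import *
import pickle
o,(w,a,t)=pickle.load(open('w4.pkl','rb'))
S=np.array([.6175,.0968]);h=np.radians(-7.7);n=np.array([np.cos(h),np.sin(h)]);y=np.array([-n[1],n[0]])
tip=ray(a,(390+183/4,225+93/4),.053);P=o['ee_pos'][:2]
print('tip scene',tip,(tip[:2]-S)@n,(tip[:2]-S)@y)
print('tcp in mount',(P-S)@n,(P-S)@y)
st=ray(a,(390+251/4,225+92/4),.07); print('stud scene',st,(st[:2]-S)@n,(st[:2]-S)@y)
q=o['eef_rot'];print('heading',np.degrees(2*np.arctan2(q[2],q[1]))-180)
E
```

```text
tip scene [0.57723515 0.0977227  0.053     ] -0.040025419487623476 -0.004480549835582613
tcp in mount -0.12444997574130887 -0.0042738837500472405
stud scene [0.61177734 0.10306008 0.07      ] -0.006509824697503613 0.00543687448948635
heading -7.825182895348576
```

Call:
drive_tool([
  [1.2,-0.16,-0.1,0,0,0,1],
  [2.18,-0.295,-0.1,0,0,0,1],
  [2.3,-0.31,-0.1,0,0,0,1],
  [2.48,-0.335,-0.1,0,0,0,1],
  [2.6,-0.35,-0.1,0,0,0,1],
  [2.7,-0.365,-0.1,0,0,0,1],
  [2.7,-0.365,-0.1,0,0,0,1],
])

```text
clock: 11.27
ee_pos: [0.5204, 0.107, 0.1054]
eef_rot: [-0.0, 0.067, 0.998, -0.0]
wrist_force: [0.1, 0.6, -1.8]
finger_gap: 0.0257
grip_force: 30.0
```

Call:
drive_tool([
  [-0.02,-0.12,0,0,0,0,1],
  [0.08,-0.13,0,0,0,0,1],
  [0.18,-0.15,0,0,0,0,1],
  [0.28,-0.16,0,0,0,0,1],
  [0.28,-0.16,0,0,0,0,1],
])

```text
clock: 11.68
ee_pos: [0.5238, 0.1053, 0.1053]
eef_rot: [0.0, 0.067, 0.998, 0.0]
wrist_force: [0.5, 1.2, -0.9]
finger_gap: 0.026
grip_force: 30.0
```

Call:
drive_tool([
  [0.1,-0.01,0,0,0,0,1],
  [0.2,-0.03,0,0,0,0,1],
  [0.3,-0.04,0,0,0,0,1],
  [0.3,-0.04,0,0,0,0,1],
])

```text
clock: 12.02
ee_pos: [0.5268, 0.1049, 0.1053]
eef_rot: [0.0, 0.067, 0.998, 0.0]
wrist_force: [-0.0, -0.1, -1.6]
finger_gap: 0.026
grip_force: 30.0
```

Call:
drive_tool([
  [0.01,0.1,0,0,0,0,1],
  [0.03,0.2,0,0,0,0,1],
  [0.04,0.3,0,0,0,0,1],
  [0.04,0.3,0,0,0,0,1],
])

```text
clock: 12.35
ee_pos: [0.5268, 0.107, 0.1052]
eef_rot: [-0.0, 0.068, 0.998, -0.001]
wrist_force: [0.2, -2.9, -1.6]
finger_gap: 0.0255
grip_force: 30.0
```

Call:
drive_tool([
  [0.01,0.1,0,0,0,0,1],
  [0.03,0.2,0,0,0,0,1],
  [0.04,0.3,0,0,0,0,1],
  [0.05,0.4,0,0,0,0,1],
  [0.05,0.4,0,0,0,0,1],
])

```text
clock: 12.77
ee_pos: [0.5272, 0.1099, 0.1051]
eef_rot: [-0.0, 0.069, 0.998, -0.002]
wrist_force: [0.6, -5.2, -1.0]
finger_gap: 0.0254
grip_force: 30.1
```

Call:
drive_tool([
  [0.01,0.1,0,0,0,0,1],
  [0.02,0.15,0,0,0,0,1],
  [0.02,0.15,0,0,0,0,1],
  [0.0,0.0,0,0,0,0,1],
  [-0.02,-0.12,0,0,0,0,1],
  [-0.02,-0.12,0,0,0,0,1],
])

```text
clock: 13.27
ee_pos: [0.5274, 0.1102, 0.1053]
eef_rot: [0.0, 0.068, 0.998, -0.0]
wrist_force: [1.1, -4.4, -1.9]
finger_gap: 0.0258
grip_force: 30.0
```

Call:
drive_tool([
  [-0.01,-0.1,0,0,0,0,1],
  [0.09,-0.12,0,0,0,0,1],
  [0.19,-0.13,0,0,0,0,1],
  [0.29,-0.14,0,0,0,0,1],
  [0.29,-0.14,0,0,0,0,1],
])

```text
clock: 13.68
ee_pos: [0.5296, 0.1094, 0.1051]
eef_rot: [-0.001, 0.067, 0.998, -0.0]
wrist_force: [-1.6, -2.7, -1.6]
finger_gap: 0.0254
grip_force: 30.0
```

Call:
drive_tool([
  [-0.01,-0.08,0,0,0,0,1],
  [0.09,-0.1,0,0,0,0,1],
  [0.19,-0.11,0,0,0,0,1],
  [0.29,-0.12,0,0,0,0,1],
  [0.39,-0.13,0,0,0,0,1],
  [0.39,-0.13,0,0,0,0,1],
])

```text
clock: 14.18
ee_pos: [0.5346, 0.1083, 0.1054]
eef_rot: [0.001, 0.067, 0.998, 0.0]
wrist_force: [0.5, -1.1, -1.5]
finger_gap: 0.0255
grip_force: 30.0
```

Call:
drive_tool([
  [0.15,-0.03,0,0,0,0,1],
  [0.3,-0.05,0,0,0,0,1],
  [0.45,-0.07,0,0,0,0,1],
  [0.6,-0.09,0,0,0,0,1],
  [0.75,-0.11,0,0,0,0,1],
  [0.9,-0.13,0,0,0,0,1],
  [1.05,-0.15,0,0,0,0,1],
  [1.05,-0.15,0,0,0,0,1],
])

```text
clock: 14.85
ee_pos: [0.5451, 0.1066, 0.1053]
eef_rot: [0.0, 0.067, 0.998, 0.0]
wrist_force: [0.2, -0.5, -2.3]
finger_gap: 0.0259
grip_force: 30.0
```

Call:
drive_tool([
  [0.15,-0.02,0,0,0,0,1],
  [0.3,-0.04,0,0,0,0,1],
  [0.45,-0.06,0,0,0,0,1],
  [0.6,-0.08,0,0,0,0,1],
  [0.75,-0.1,0,0,0,0,1],
  [0.9,-0.12,0,0,0,0,1],
  [1.0,-0.135,0,0,0,0,1],
  [1.0,-0.135,0,0,0,0,1],
])

```text
clock: 15.52
ee_pos: [0.5537, 0.1054, 0.1051]
eef_rot: [-0.001, 0.067, 0.998, 0.0]
wrist_force: [-3.0, -0.1, -1.0]
finger_gap: 0.0256
grip_force: 30.0
```

Call:
drive_tool([
  [0.15,-0.02,0,0,0,0,1],
  [0.3,-0.04,0,0,0,0,1],
  [0.45,-0.06,0,0,0,0,1],
  [0.6,-0.08,0,0,0,0,1],
  [0.75,-0.1,0,0,0,0,1],
  [0.9,-0.12,0,0,0,0,1],
  [1.0,-0.135,0,0,0,0,1],
  [1.0,-0.135,0,0,0,0,1],
])

```text
clock: 16.18
ee_pos: [0.5658, 0.1045, 0.1055]
eef_rot: [0.001, 0.067, 0.998, 0.001]
wrist_force: [0.6, 3.3, -3.0]
finger_gap: 0.0256
grip_force: 30.0
```

Call:
drive_tool([
  [0.1,-0.02,0,0,0,0,1],
  [0.2,-0.03,0,0,0,0,1],
  [0.3,-0.05,0,0,0,0,1],
  [0.3,-0.05,0,0,0,0,1],
])

```text
clock: 16.52
ee_pos: [0.5688, 0.1038, 0.1057]
eef_rot: [0.001, 0.067, 0.998, 0.001]
wrist_force: [0.4, 2.4, -0.9]
finger_gap: 0.026
grip_force: 30.0
```

Call:
drive_tool([
  [0.1,-0.02,0,0,0,0,1],
  [0.2,-0.03,0,0,0,0,1],
  [0.3,-0.05,0,0,0,0,1],
  [0.3,-0.05,0,0,0,0,1],
])

```text
clock: 16.85
ee_pos: [0.5713, 0.1025, 0.1054]
eef_rot: [0.001, 0.068, 0.998, -0.0]
wrist_force: [1.4, 2.6, -2.3]
finger_gap: 0.0261
grip_force: 30.0
```

Call:
drive_tool([
  [0.1,-0.02,0,0,0,0,1],
  [0.2,-0.03,0,0,0,0,1],
  [0.3,-0.05,0,0,0,0,1],
  [0.3,-0.05,0,0,0,0,1],
])

```text
clock: 17.18
ee_pos: [0.5729, 0.1019, 0.1051]
eef_rot: [-0.001, 0.068, 0.998, -0.0]
wrist_force: [-0.1, 1.6, -0.1]
finger_gap: 0.0258
grip_force: 30.0
```

Call:
drive_tool([
  [0.1,-0.01,0,0,0,0,1],
  [0.2,-0.03,0,0,0,0,1],
  [0.2,-0.03,0,0,0,0,1],
])

```text
clock: 17.43
ee_pos: [0.5732, 0.1018, 0.105]
eef_rot: [-0.002, 0.067, 0.998, -0.001]
wrist_force: [-5.9, 1.8, 3.2]
finger_gap: 0.0258
grip_force: 30.0
```

Call:
drive_tool([
  [0.1,-0.01,0,0,0,0,1],
  [0.15,-0.02,0,0,0,0,1],
  [0.15,-0.02,0,0,0,0,1],
])

```text
clock: 17.68
ee_pos: [0.5734, 0.1018, 0.1048]
eef_rot: [-0.004, 0.067, 0.998, -0.001]
wrist_force: [-8.5, 3.2, 4.1]
finger_gap: 0.0259
grip_force: 30.0
```

Call:
drive_tool([
  [-0.15,0.05,0,0,0,0,1],
  [-0.3,0.1,0,0,0,0,1],
  [-0.3,0.1,0,0,0,0,1],
])

```text
clock: 17.93
ee_pos: [0.573, 0.102, 0.1049]
eef_rot: [-0.001, 0.068, 0.998, -0.001]
wrist_force: [-4.1, -0.3, -0.7]
finger_gap: 0.0256
grip_force: 30.0
```

Call:
drive_tool([
  [0,0,0,0,0,0,0.6],
  [0,0,0,0,0,0,0.3],
  [0,0,0,0,0,0,0.2],
  [0,0,0,0,0,0,0.2],
  [0,0,0,0,0,0,0.2],
  [0,0,0,0,0,0,0.2],
  [0,0,0,0,0,0,0.2],
])

```text
clock: 18.52
ee_pos: [0.5742, 0.1028, 0.1053]
eef_rot: [0.0, 0.067, 0.998, 0.0]
wrist_force: [-0.4, -0.1, 0.6]
finger_gap: 0.0699
grip_force: 0.0
```

Call:
drive_tool([
  [0,0,2,0,0,0,0.2],
  [0,0,5,0,0,0,0.2],
  [0,0,9,0,0,0,0.2],
  [0,0,12,0,0,0,0.2],
  [0,0,12,0,0,0,0.2],
])

```text
clock: 18.93
ee_pos: [0.5768, 0.1042, 0.2312]
eef_rot: [0.005, 0.068, 0.998, 0.002]
wrist_force: [0.6, -0.6, -0.3]
finger_gap: 0.0705
grip_force: 0.0
```

```bash
python3 - <<'E'
from h import *
o=robot.observe(); print(o['clock'],o['ee_pos'],o['wrist_force'],o['finger_gap'])
w=robot.capture('wrist'); a=robot.capture('scene')
c=cv2.resize(w['img'][130:330,220:420],(450,450),interpolation=3)
d=cv2.resize(a['img'][225:315,390:460],(350,450),interpolation=3)
cv2.imwrite('pics/end.png',cv2.cvtColor(np.hstack([c,d]),cv2.COLOR_RGB2BGR))
E
```

```text
18.9333 [0.576837   0.10421195 0.23120023] [ 0.63738788 -0.56110187 -0.28455201] 0.07046627247500871
```

View pics/end.png

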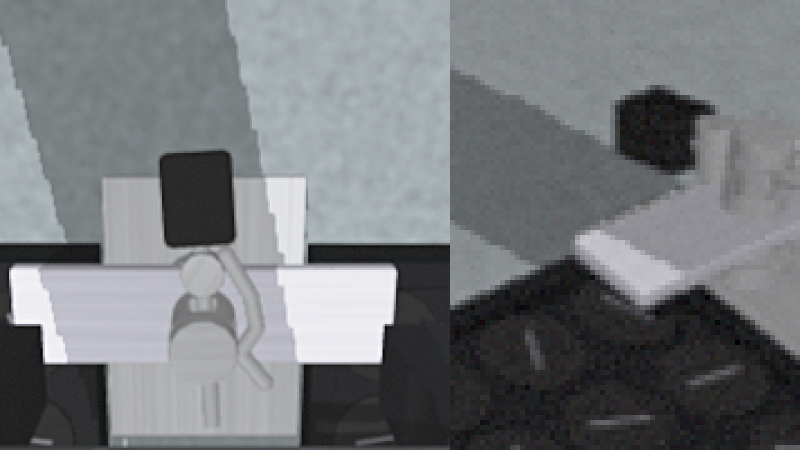

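Leg is through the hole and the bow is round the stud, but the eye at crop (202,275) seems to stand a little off the stud at (203,350). I'll measure that.

```bash
python3 - <<'E'
from h import *
o=robot.observe(); w=robot.capture('wrist')
S=np.array([.6175,.0968]);h=np.radians(-7.7);n=np.array([np.cos(h),np.sin(h)]);y=np.array([-n[1],n[0]])
for nm,(u,v),z in [('grip back',(195,152),.064),('grip front',(199,246),.064),('eye top c',(202,275),.064),('eye front',(203,297),.064),('stud top',(203,351),.07),('stud front',(203,320),.07),('stud back',(203,382),.07),('leg tip',(212,428),.052),('nip',(243,356),.052),('bow end',(266,385),.052)]:
  p=wray(o,w,(220+u/2.25,130+v/2.25),z)[:2]-S; print(nm,np.round([p@n*1e3,p@y*1e3],1))
print(o['clock'])
E
```

```text
grip back [-72.3  -4.5]
grip front [-40.5  -3.4]
eye top c [-30.3  -2.4]
eye front [-22.4  -2.1]
stud top [-5.1 -2.1]
stud front [-16.4  -2.1]
stud back [ 6.5 -2.2]
leg tip [34.4  1. ]
nip [ 5.  12.3]
bow end [16.7 21. ]
19.0333
```

The bow end and nip sit at 22 and 10 mm past the stud axis, which is the home position, so the apparent gap looks like the grip drooping a little. I'll check by nudging the grip's rear gently with the closed fingers.

Call:
drive_tool([
  [-3,0.25,0,0,0,0,1],
  [-5.35,0.45,0,0,0,0,1],
  [-5.35,0.45,0,0,0,0,1],
  [-5.35,0.45,-4,0,0,0,1],
  [-5.35,0.45,-8,0,0,0,1],
  [-5.35,0.45,-12,0,0,0,1],
  [-5.35,0.45,-12.7,0,0,0,1],
  [-5.35,0.45,-12.7,0,0,0,1],
  [-5.35,0.45,-12.7,0,0,0,1],
])

```text
clock: 19.83
ee_pos: [0.5206, 0.1075, 0.0985]
eef_rot: [-0.0, 0.067, 0.998, -0.0]
wrist_force: [0.0, 0.7, -0.6]
finger_gap: 0.0124
grip_force: 0.0
```

Call:
drive_tool([
  [0.3,-0.04,0,0,0,0,1],
  [0.6,-0.08,0,0,0,0,1],
  [0.9,-0.12,0,0,0,0,1],
  [1.2,-0.16,0,0,0,0,1],
  [1.4,-0.19,0,0,0,0,1],
  [1.5,-0.2,0,0,0,0,1],
  [1.5,-0.2,0,0,0,0,1],
])

```text
clock: 20.42
ee_pos: [0.5359, 0.1052, 0.0985]
eef_rot: [0.0, 0.068, 0.998, 0.0]
wrist_force: [-0.1, -0.8, 0.1]
finger_gap: 0.0003
grip_force: 0.0
```

Call:
drive_tool([
  [0.15,-0.02,0,0,0,0,1],
  [0.3,-0.04,0,0,0,0,1],
  [0.45,-0.06,0,0,0,0,1],
  [0.6,-0.08,0,0,0,0,1],
  [0.6,-0.08,0,0,0,0,1],
])

```text
clock: 20.83
ee_pos: [0.541, 0.1046, 0.0981]
eef_rot: [-0.001, 0.067, 0.998, -0.0]
wrist_force: [-0.7, 0.8, 0.5]
finger_gap: 0.0003
grip_force: 0.7
```

Call:
drive_tool([
  [0.1,-0.01,0,0,0,0,1],
  [0.2,-0.03,0,0,0,0,1],
  [0.3,-0.04,0,0,0,0,1],
  [0.3,-0.04,0,0,0,0,1],
])

```text
clock: 21.17
ee_pos: [0.542, 0.1047, 0.0978]
eef_rot: [-0.002, 0.067, 0.998, -0.0]
wrist_force: [-7.2, 1.6, 2.3]
finger_gap: 0.0001
grip_force: 3.3
```

It meets a hard stop straight away (7 N within 1 mm), so the eye is against the stud. I'll back off and hand in.

Call:
drive_tool([
  [-1.5,0.2,0,0,0,0,1],
  [-4,0.5,0,0,0,0,1],
  [-5,0.6,3,0,0,0,1],
  [-5,0.6,7,0,0,0,1],
  [-5,0.6,11,0,0,0,1],
  [-5,0.6,14,0,0,0,1],
  [-5,0.6,14,0,0,0,1],
  [-5,0.6,14,0,0,0,1],
])

```text
clock: 21.83
ee_pos: [0.496, 0.1101, 0.24]
eef_rot: [0.002, 0.068, 0.998, 0.001]
wrist_force: [-0.1, 0.1, -0.1]
finger_gap: 0.0003
grip_force: 0.0
```

```bash
python3 - <<'E'
from h import *
o=robot.observe(); print(o['clock'],o['ee_pos'],o['wrist_force'])
print(robot.close_job())
E
```

```text
21.8333 [0.49598115 0.11012857 0.23998304] [-0.07934558  0.09683875 -0.09939146]
the job is handed in; nothing more can be done
None
```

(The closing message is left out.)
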